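Clip the sprung edge clamp onto a plate in the marking jig and lock it

TASK

Slide the blue spring clip along its rails until its red jaw snaps over the edge of the brass plate and the clip is fully home against it. Then turn the black knob on the clip clockwise a quarter turn, so that its tongue locks in front of the dark keeper wall; leave the plate seated in its nest and the things beside the jig where they are.

Things in the scene. Friction and masses are not known exactly. Their poses are not given: they have to be found in the camera images.
- jig: Grey marking jig fixed to the table, base 260 x 104 x 12 mm, with two aluminium rails leading to a nest that holds a brass plate. Origin: underside (table top), below the front edge of the seated plate, midway between the rails. +x = the way the clip slides to the plate, +z up. Base spans x -170..90; rails x -168..-10, |y| 16..34, tops 28 above the table; nest walls up to 32 above the table.
- keeper_end (a point): Front end of the dark steel keeper wall on the jig's right-hand (-y) rail, at its top. Wall: from here back to the rail's rear end, jig y -23.5..-33.5 mm, top 42 above the table. Axes as the jig's.
- plate: Brass plate blank, 70 x 80 x 8 mm, loose in the jig's nest, front edge free between two rests. Origin: centre of its underside, when seated 36 mm in +x of the jig origin and 22 above the table, axes as the jig's.
- clip: Blue spring clip, 150 x 40 mm, its steel shoe captive between the rails: slides only along the jig's x (1.5 mm play), cannot be lifted out. Origin: shoe's underside (12 above the table) below the throat; axes as the jig's. Origin at jig x = 0: fully home, throat against the plate's edge; it starts 50 to 75 mm short. Lower jaw reaches 45 ahead, red upper jaw 39 ahead. Pushing it on takes 5 to 15 N.
- tab_back (a point): Centre of the rear face of the clip's upright blue push tab (8 mm thick, 36 wide, top 66 above the table); 104 mm behind the clip origin, 52 above the table. Axes as the clip's. The tab stands clear above rails and keeper wall: push it from behind (or pinch it).
- clip_jaw (a joint): Sprung hinge of the red upper jaw, rad: 0 = shut, about 0.13 when it has ridden up and grips the plate. Its nose has a lead-in ramp, so pushing the clip onto the plate's edge opens it.
- clip_knob (a joint): Angle of the black lock knob on the clip, rad: 0 = free (bar grip and steel tongue along the clip's +x), grows clockwise seen from above, 1.57 = locked (tongue to the clip's -y, in front of the keeper wall's end). The tongue passes only when the clip is fully home. Stays where it is left; starts at 0 to 0.3.
- knob_grip (a point): Middle of the knob's bar grip, on its turning axis, 55 mm behind the clip origin, 54.5 above the table. Bar 30 mm long, 10 wide, 42.5 to 66.5 above the table, white line on top at the tongue's end. Axes turn with the knob: x along the bar towards the tongue, z up.
- tube_cutter: Bystander: black tube cutter with yellow ends, 30 x 104 x 29 mm, loose on the table beside the jig; origin centre of its underside.
- snips: Bystander: snips with red handles, 32 x 117 x 9 mm, loose on the table beside the jig; origin centre of its underside.
- ptfe_block: Bystander: white plastic stepped block, 32 x 136 x 44 mm, loose on the table beside the jig; origin centre of its underside.
- oil_bottle: Bystander: small white bottle with a blue band and pointed nozzle, 35 mm across, 106 mm high, loose on the table beside the jig; origin centre of its underside.
- screwdriver: Bystander: screwdriver with red handle, 195 mm long, loose on the table beside the jig; origin centre of its underside.
- gauge_pin: Bystander: grey ground plug gauge standing on end, 24 mm across, 63 mm high, loose on the table beside the jig; origin centre of its underside.

How it is judged:
By the outcome, as a careful person would: the job done as asked, in the order asked, and still so for the second after the job is handed in, with the robot touching nothing.
It also fails if it takes over 43 s, if anything falls off the work surface, if the arm or the gripper's body presses on something with over 40 N, if the wrist force passes 120 N, or if a joint passes its speed limit or range.

ROBOT

A 6-joint arm with a two-finger parallel gripper is mounted at the origin on a cart in front of the work surface, level with it; the furniture and walls round the work are solid. World frame = base frame: x ahead of the robot, y to its left, z up, the work surface at z = 0. Lengths are in m, angles in rad, forces in N, time in s.
With the tool pointing down it reaches from about 0.375 to 0.925 m from the base axis. Payload 5.7 kg.
Tool frame: the origin (TCP) lies between the finger pads; the fingertips stand 17 mm ahead of it and the grasp point (between the pads) lies 2 mm behind it (tcp_to_tips is the distance from the TCP to the fingertips, in m); z points along the fingers, y is the line along which they close (so a half turn about z gives the same grasp; the last joint's range is limited). The gripper opens to 88 mm and grips with 3 to 60 N. Pads are 20 mm wide; open, the fingers measure 115 mm over their backs; the gripper's body (75 mm by 178 mm) begins 61 mm behind the grasp point.
Start: joints at [1.062, 0.359, 1.51, -0, 1.272, -0.115], TCP at [0.23, 0.554, 0.24] pointing down, gripper open.
Joint ranges: [-2.97, 2.97], [-1.01, 2.36], [0.21, 2.38], [-0.96, 4.11], [0.2, 2.71], [-2.98, 2.98]. Speed limits (rad/s): [2.39, 2.39, 3.14, 3.14, 3.14, 3.14].

INTERFACE

Orientations are given as a rotation vector (axis times angle).
In Python, from rig import * gives the robot as it stands.
- The arm moves only by the tool step_arm, never from a script. Its argument "increments" is a list of rows, each a list of 2 entries, a list of its own where there are three numbers: the shift along the world's x, y, z in cm, then the turn, a rotation vector about the world's x, y, z in degrees. A call has 1 to 12 rows; each row is the pose to reach, as a shift and turn from the pose commanded when the call began; what a row does not reach only later rows make up. A row lasts 1/12 s, in which the tool goes at most 41.7 mm and 7.16 degrees, less where a joint would pass 70% of its speed; a pose out of reach is approached as far as the arm can. A call with a gripper value outside its range is refused whole. "fingers" is the opening, from 0 (shut) to 1 (fully open), set as the call begins (left out, the last holds). The fingers move at their own pace and stop on an object; the grip force is fixed at half the most. Time passes only in rows, so rows that repeat a pose let the fingers close. It gives the time, the measured TCP pose, the force, the opening and the grip force at its end, in the units of the state.
- read_state(): the state, without advancing time (a new reading comes with each control period).
- camera(name): name is "scene" or "side" or "wrist"; returns the picture (480x640x3 uint8, red, green, blue); there is no depth.
- camera_info(name): a dict with "intrinsics" (3x3 intrinsics, pixels), "position" and "rotation" of the camera in the world. Camera axes: x right, y down, z forward; pixel columns grow to the right and rows downward; lengths in m; the calibration is good to about 2 mm. A picture is of the moment at which its call begins: read the wrist's pose just before it. camera_info takes no time and is no camera call; for the wrist camera it gives the pose at the moment of the call.
- finish_job(): hands the job in; it is judged then, once.
The state is a dict: "clock": time; "qpos": joint angles; "joint_vel": joint speeds; "joint_efforts": joint torques, N m; "ee_pos": TCP position; "eef_rot": TCP orientation; "ft_force": force on the tool from outside, world axes, zero at the start; "moment": the same for the moment, N m; "width": finger opening in m; "gripper_force": force on a finger pad.
Only numpy, scipy, OpenCV 4.12 (cv2) and the standard library are available. Lean on these libraries where they do the work, as an engineer would, in place of code of your own. Each camera call takes 0.05 s, during which the arm holds its last target. There are 200 camera calls.

## Working session

There is one attempt and no reset: what is moved stays moved. The work goes in short steps, Python scripts to look and compute and a tool call to move; the robot and the scene stay as the last step left them, time stands still between calls to the robot, and variables do not carry over. Pictures are saved under pics/ and viewed, at most 10 in all, crops included, and the job is handed in when it is done.

Besides the shell and the picture viewer there is one more tool, called in YAML: its name, and indented under it one key for each argument. step_arm: Moves the arm, as the interface text tells. Its arguments: {"type":"object","properties":{"increments":{"type":"array","items":{"type":"array"}},"fingers":{"type":"number"}},"required":["increments"]}

```bash
mkdir -p pics; python3 - <<'E'
from rig import *
import cv2
s=read_state();print(s['ee_pos'],s['eef_rot'],s['width'],s['clock'])
for n in("scene","side"):
    print(n,camera_info(n));cv2.imwrite(f"pics/{n}0.png",camera(n)[:,:,::-1])
E
```

```text
[0.22988345 0.55349687 0.23881161] [-6.14381720e-01 -3.08037159e+00  2.71543453e-03] 0.08824773998393744 0.0
scene {'intrinsics': array([[557.53319339,   0.        , 325.67411425],
       [  0.        , 557.53319339, 252.58198479],
       [  0.        ,   0.        ,   1.        ]]), 'position': array([ 0.01715232, -1.06999303,  0.97365678]), 'rotation': array([-2.23171202,  0.55473558, -0.23069091])}
side {'intrinsics': array([[440.06145409,   0.        , 316.23845764],
       [  0.        , 440.06145409, 234.03231201],
       [  0.        ,   0.        ,   1.        ]]), 'position': array([-0.06829727,  0.66381175,  0.52047128]), 'rotation': array([-0.7306429 ,  2.30299641, -1.48118612])}
```

View pics/scene0.png

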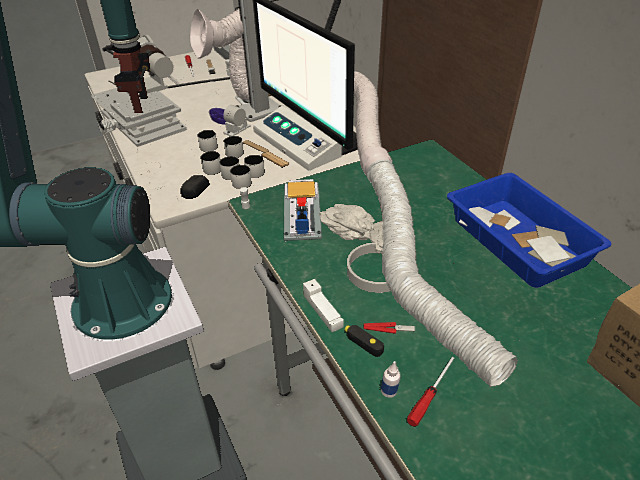

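View pics/side0.png

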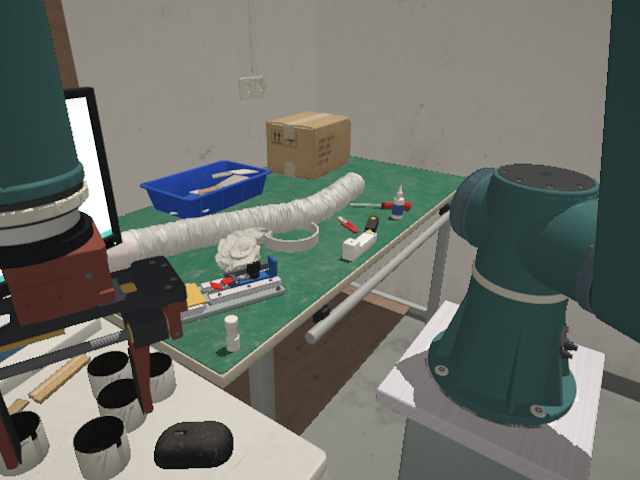

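The scene view shows the jig at about (302,210): brass plate at (300,189), red jaw at (301,201), blue tab at (302,228), with the jig's +x pointing away from the camera. The side view shows the tab at (272,267) and the plate at (195,295).

```bash
cat > h.py <<'E'
from rig import *
import numpy as np, cv2
from scipy.spatial.transform import Rotation as R
def ray(i,p):
    d=R.from_rotvec(i['rotation']).as_matrix()@np.linalg.solve(i['intrinsics'],[*p,1.]);return np.array(i['position']),d/np.linalg.norm(d)
def plane(i,p,z):
    o,d=ray(i,p);return o+d*(z-o[2])/d[2]
def tri(obs):
    A=np.zeros((3,3));b=np.zeros(3);L=[]
    for i,p in obs:
        o,d=ray(i,p);M=np.eye(3)-np.outer(d,d);A+=M;b+=M@o;L.append((o,M))
    x=np.linalg.solve(A,b);return x,[round(1e3*np.linalg.norm(M@(x-o)),1) for o,M in L]
def proj(i,X):
    c=R.from_rotvec(i['rotation']).as_matrix().T@(np.array(X)-i['position']);u=i['intrinsics']@c;return u[:2]/u[2]
E
python3 - <<'E'
from h import *
c,s=camera_info("scene"),camera_info("side")
print(tri([(c,(302,222)),(s,(272,259))]))
for p,z in [((302,228),.05),((300,189),.03),((285,238),.012),((321,238),.012)]:print(p,plane(c,p,z))
w=camera_info("wrist");st=read_state();T=R.from_rotvec(st['eef_rot'])
print(w['intrinsics'],T.inv().apply(w['position']-st['ee_pos']),(T.inv()*R.from_rotvec(w['rotation'])).as_matrix().round(2),T.as_matrix().round(3))
cv2.imwrite("pics/c.png",np.hstack([cv2.resize(cv2.imread("pics/scene0.png")[170:250,270:335],None,fx=6,fy=6,interpolation=2)[:480,:390],cv2.resize(cv2.imread("pics/side0.png")[240:340,165:295],None,fx=3.1,fy=4.8,interpolation=2)]))
E
```

```text
(array([0.49178343, 0.00678215, 0.05943686]), [np.float64(2.2), np.float64(2.2)])
(302, 228) [ 0.48311636 -0.00747802  0.05      ]
(300, 189) [0.5682203  0.18525047 0.03      ]
(285, 238) [0.4430336  0.01922269 0.012     ]
(321, 238) [ 0.52865942 -0.02745977  0.012     ]
[[405.88452128   0.         320.60691171]
 [  0.         405.88452128 236.63790045]
 [  0.           0.           1.        ]] [ 0.08305599 -0.00029079 -0.14368245] [[ 0.   -0.95 -0.3 ]
 [ 1.    0.    0.  ]
 [-0.   -0.3   0.95]] [[-0.923  0.384 -0.001]
 [ 0.384  0.923 -0.001]
 [ 0.    -0.002 -1.   ]]
```

step_arm:
  increments:
    - [[29,-48,2],[0,0,87]]
    - [[29,-48,2],[0,0,87]]
    - [[29,-48,2],[0,0,87]]
    - [[29,-48,2],[0,0,87]]
    - [[29,-48,2],[0,0,87]]
    - [[29,-48,2],[0,0,87]]
    - [[29,-48,2],[0,0,87]]
    - [[29,-48,2],[0,0,87]]
    - [[29,-48,2],[0,0,87]]
    - [[29,-48,2],[0,0,87]]
    - [[29,-48,2],[0,0,87]]
    - [[29,-48,2],[0,0,87]]
  fingers: 0

```text
clock: 1.1
ee_pos: [0.4637, 0.1681, 0.2555]
eef_rot: [1.451, -2.786, -0.0]
ft_force: [0.5, 0.7, 0.1]
width: 0.0112
gripper_force: 0.0
```

step_arm:
  increments:
    - [[4,-7,0],[0,0,4]]
    - [[4,-7,0],[0,0,4]]
    - [[4,-7,0],[0,0,4]]
    - [[4,-7,0],[0,0,4]]

```text
clock: 1.43
ee_pos: [0.5041, 0.0981, 0.2553]
eef_rot: [1.534, -2.741, -0.0]
ft_force: [-1.1, 0.3, -0.1]
width: 0.0006
gripper_force: 0.0
```

```bash
python3 - <<'E'
from h import *
import json
s=read_state();print(s['ee_pos'],s['joint_vel'].round(3) if hasattr(s['joint_vel'],'round') else s['joint_vel'],R.from_rotvec(s['eef_rot']).as_matrix().round(3)[:,1])
i=camera_info("wrist");im=camera("wrist")
cv2.imwrite("pics/w1.png",im[:,:,::-1]);np.savez("w1.npz",**i)
E
```

```text
[0.50405103 0.09807502 0.25526406] [ 0.053 -0.014  0.028  0.016  0.009  0.015] [-0.852  0.523  0.001]
```

View pics/w1.png

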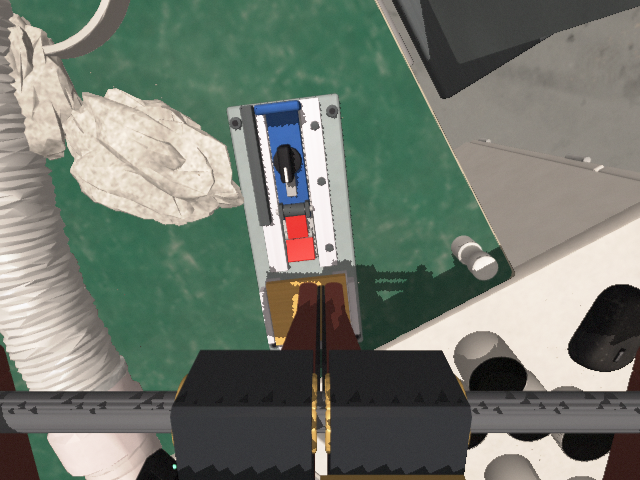

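The wrist view shows the jig upright: tab top at (276,107), knob at (289,165), red jaw at (298,240), plate at (290,300), keeper wall on the left, and rear base corners at (228,108) and (337,95). I'll take a second view from a shifted position.

step_arm:
  increments:
    - [[-6.5,-4.2,0],[0,0,0]]
    - [[-6.5,-4.2,0],[0,0,0]]
    - [[-6.5,-4.2,0],[0,0,0]]
    - [[-6.5,-4.2,0],[0,0,0]]

```text
clock: 1.82
ee_pos: [0.4361, 0.0587, 0.2555]
eef_rot: [1.54, -2.737, -0.001]
ft_force: [1.1, 0.6, 1.3]
width: 0.0003
gripper_force: 0.0
```

```bash
python3 - <<'E'
from h import *
s=read_state();print(s['ee_pos'],np.abs(s['joint_vel']).max())
i=camera_info("wrist");im=camera("wrist")
cv2.imwrite("pics/w2.png",im[:,:,::-1]);np.savez("w2.npz",**i)
w1=dict(np.load("w1.npz"))
a=cv2.imread("pics/w1.png")[85:285,215:365]
# scale x3 each, w2 crop located by the projection of the jig's rear end
p=proj(i,plane(w1,(276,107),.06)).round().astype(int);print(p)
x0,y0=max(p[0]-65,0),max(p[1]-30,0);print(x0,y0)
b=im[y0:y0+200,x0:x0+116,::-1]
c=np.hstack([cv2.resize(k,None,fx=3,fy=3,interpolation=2) for k in (a,b)]);print(c.shape)
cv2.imwrite("pics/cc.png",c)
E
```

```text
[0.4360899  0.05868892 0.25547636] 0.06215149971128896
[234 192]
169 162
(600, 798, 3)
```

View pics/cc.png

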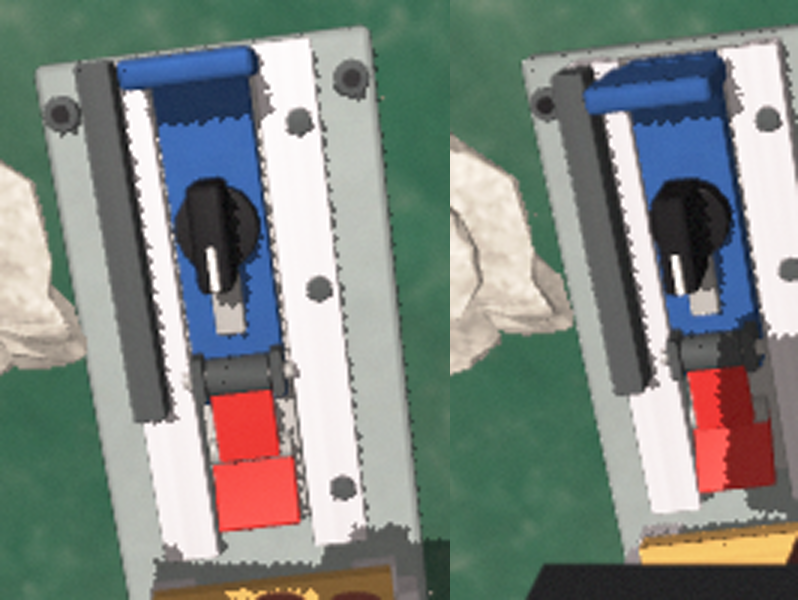

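In the crop, the tab top centre is at (188,69) on the left and (648,97) on the right. The knob bar centre is near (209,236) and (677,238), with its white tip at the tongue end. The keeper front end is at (152,420) and (631,393), and the rear-left base corner is at (38,68) and (525,60).

```bash
python3 - <<'E'
from h import *
w=[dict(np.load(f"w{k}.npz")) for k in(1,2)]
P={'tabL':((121,77),(588,101)),'tabR':((254,61),(710,93)),'tab':((188,69),(648,97)),'knobtip':((213,291),(680,292)),'knobrear':((207,181),(681,180)),'keeperL':((134,420),(615,393)),'keepR':((170,418),(648,391)),
'baseRL':((38,68),(525,60)),'railFL':((165,555),(650,510)),'railFLr':((217,557),(698,510)),'hole1':((61,114),(545,105)),'hingeL':((195,362),(672,340))}
X={}
for k,(a,b) in P.items():
    X[k],e=tri([(w[0],(215+a[0]/3,85+a[1]/3)),(w[1],(169+(b[0]-450)/3,162+b[1]/3))]);print(k,X[k].round(4),e)
def z(n,p,h):return plane(w[n],(p[0]/3+(215 if n==0 else 169),p[1]/3+(85 if n==0 else 162)),h)
a=lambda d:np.degrees(np.arctan2(d[1],d[0]))
rl,rr=z(0,(38,68),.012),z(0,(370,28),.012);print('base rear',rl,rr,np.linalg.norm(rl-rr),a(rr-rl)-90)
# keeper left top edge / rails edge directions
l1,l2=z(0,(38,68),.012),z(0,(125,590),.012);print('base left edge',a(l2-l1))
r1,r2=z(0,(310,40),.028),z(0,(365,540),.028);print('rail',a(r2-r1))
t=z(0,(121,77),.066),z(0,(254,61),.066);print('tab',t,a(t[1]-t[0])-90)
for n,p,q in((0,(213,291),(207,181)),(1,(678-450,292),(681-450,180))):
    k=z(n,p,.0665),z(n,q,.0665);print('knob',k,(k[0]+k[1])/2,np.linalg.norm(k[0]-k[1]),a(k[0]-k[1]))
E
```

```text
tabL [0.5058 0.0014 0.0612] [np.float64(0.0), np.float64(0.0)]
tabR [0.4733 0.0166 0.0687] [np.float64(0.1), np.float64(0.1)]
tab [0.4892 0.0091 0.0659] [np.float64(0.1), np.float64(0.1)]
knobtip [0.5157 0.062  0.0625] [np.float64(0.2), np.float64(0.2)]
knobrear [0.5035 0.0369 0.0386] [np.float64(0.4), np.float64(0.4)]
keeperL [0.5619 0.0851 0.0395] [np.float64(0.1), np.float64(0.1)]
keepR [0.5521 0.0901 0.0397] [np.float64(0.1), np.float64(0.1)]
baseRL [ 0.5329 -0.0179  0.0084] [np.float64(0.1), np.float64(0.1)]
railFL [0.5815 0.1299 0.0302] [np.float64(0.2), np.float64(0.2)]
railFLr [0.5682 0.1396 0.0282] [np.float64(0.2), np.float64(0.2)]
hole1 [ 0.5334 -0.0027  0.0158] [np.float64(0.0), np.float64(0.0)]
hingeL [0.5364 0.0799 0.0373] [np.float64(0.1), np.float64(0.1)]
base rear [ 0.53232914 -0.01762221  0.012     ] [0.44073333 0.02504959 0.012     ] 0.10104788373386114 65.02056921101877
base left edge 64.55790100296718
rail 65.05219271663081
tab (array([0.50515088, 0.00171443, 0.066     ]), array([0.47340079, 0.01649321, 0.066     ])) 65.03932441421313
knob (array([0.51517428, 0.06140426, 0.0665    ]), array([0.50044322, 0.03573196, 0.0665    ])) [0.50780875 0.04856811 0.0665    ] 0.02959850467478703 60.152312267879466
knob (array([0.51470171, 0.06091773, 0.0665    ]), array([0.49478804, 0.03337141, 0.0665    ])) [0.50474488 0.04714457 0.0665    ] 0.033990493435760764 54.13624408293526
```

Jig yaw is about 65°, and the clip starts about 62 mm short. The tab top measures 66 mm high, which matches the text. I'll go down behind the tab.

step_arm:
  increments:
    - [[3.9,-7.9,0],[0,0,6.3]]
    - [[3.9,-7.9,0],[0,0,6.3]]
    - [[3.9,-7.9,-3],[0,0,6.3]]
    - [[3.9,-7.9,-7],[0,0,6.3]]
    - [[3.9,-7.9,-11],[0,0,6.3]]
    - [[3.9,-7.9,-14.5],[0,0,6.3]]
    - [[3.9,-7.9,-17],[0,0,6.3]]
    - [[3.9,-7.9,-18.5],[0,0,6.3]]
    - [[3.9,-7.9,-19.3],[0,0,6.3]]
    - [[3.9,-7.9,-19.3],[0,0,6.3]]
  fingers: 0

```text
clock: 2.7
ee_pos: [0.4775, -0.0202, 0.0611]
eef_rot: [1.689, -2.647, -0.003]
ft_force: [-0.3, 0.8, -0.5]
width: 0.0006
gripper_force: 0.0
```

```bash
python3 - <<'E'
from h import *
i=camera_info("wrist");im=camera("wrist");cv2.imwrite("pics/w3.png",im[:,:,::-1])
s=read_state();p=s['ee_pos'];c,q=np.cos(np.radians(65)),np.sin(np.radians(65));print(p[0]*c+p[1]*q,-p[0]*q+p[1]*c,p[2],s['ft_force'])
E
```

```text
0.18350270027450238 -0.44192849912444565 0.06222436141278424 [0.33375433 0.44025698 0.46174963]
```

View pics/w3.png

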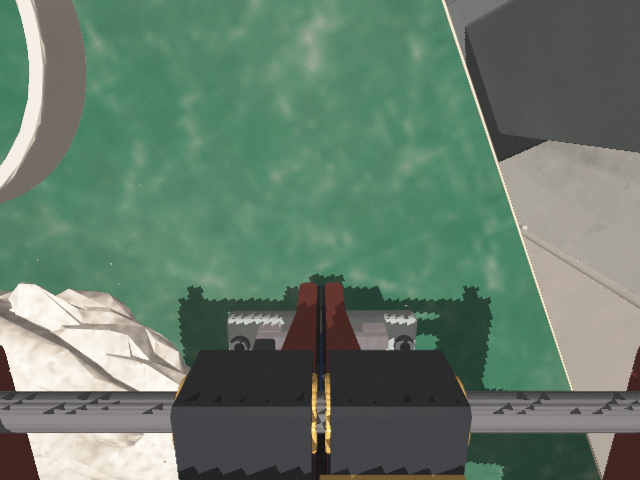

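The picture shows the closed fingers (320,290) down behind the jig's rear end (base edge at row 320), centred between the rails. Now I'll push.

step_arm:
  increments:
    - [[0.2,0.99,0],[0,0,0]]
    - [[0.67,1.89,0],[0,0,0]]
    - [[1.09,2.8,0],[0,0,0]]
    - [[1.3,3.25,0],[0,0,0]]
    - [[1.51,3.7,0],[0,0,0]]
    - [[1.72,4.16,0],[0,0,0]]
    - [[1.94,4.61,0],[0,0,0]]
    - [[2.15,5.06,0],[0,0,0]]
    - [[2.36,5.52,0],[0,0,0]]
    - [[2.57,5.97,0],[0,0,0]]
    - [[2.78,6.42,0],[0,0,0]]
    - [[2.78,6.42,0],[0,0,0]]

```text
clock: 3.75
ee_pos: [0.5041, 0.0414, 0.0636]
eef_rot: [1.688, -2.645, 0.003]
ft_force: [-4.3, -7.3, 4.7]
width: 0.0002
gripper_force: 4.5
```

step_arm:
  increments:
    - [[0.13,0.27,0],[0,0,0]]
    - [[0.25,0.54,0],[0,0,0]]
    - [[0.34,0.72,0],[0,0,0]]
    - [[0.42,0.91,0],[0,0,0]]
    - [[0.42,0.91,0],[0,0,0]]

```text
clock: 4.17
ee_pos: [0.5093, 0.0518, 0.0636]
eef_rot: [1.689, -2.648, 0.002]
ft_force: [-1.9, -6.5, 6.2]
width: 0.0006
gripper_force: 3.8
```

step_arm:
  increments:
    - [[0.08,0.18,0],[0,0,0]]
    - [[0.17,0.36,0],[0,0,0]]
    - [[0.17,0.36,0],[0,0,0]]

```text
clock: 4.42
ee_pos: [0.5097, 0.053, 0.0636]
eef_rot: [1.69, -2.642, 0.005]
ft_force: [-6.9, -19.4, 10.8]
width: 0.0003
gripper_force: 10.3
```

step_arm:
  increments:
    - [[0.1,0.2,0],[0,0,0]]
    - [[0.1,0.2,0],[0,0,0]]
    - [[0.1,0.2,0],[0,0,0]]

```text
clock: 4.67
ee_pos: [0.5097, 0.0532, 0.0637]
eef_rot: [1.689, -2.639, 0.007]
ft_force: [-8.0, -28.4, 13.7]
width: 0.0007
gripper_force: 14.8
```

step_arm:
  increments:
    - [[-0.6,-1.3,0],[0,0,0]]
    - [[-1.3,-2.7,0],[0,0,0]]
    - [[-1.3,-2.7,3],[0,0,0]]
    - [[-1.3,-2.7,7],[0,0,0]]
    - [[-0.6,-1.3,10],[0,0,0]]
    - [[1,2,11],[0,0,0]]
    - [[2.5,5.4,11],[0,0,0]]
    - [[4,8.6,11],[0,0,0]]
    - [[4,8.6,11],[0,0,0]]
    - [[4,8.6,11],[0,0,0]]
  fingers: 0.4

```text
clock: 5.5
ee_pos: [0.553, 0.146, 0.1733]
eef_rot: [-1.691, 2.645, -0.001]
ft_force: [-0.3, -0.9, -0.6]
width: 0.0352
gripper_force: 0.0
```

```bash
python3 - <<'E'
from h import *
s=read_state();p=s['ee_pos'];c,q=np.cos(np.radians(65)),np.sin(np.radians(65));print(p,p[0]*c+p[1]*q,-p[0]*q+p[1]*c,s['width'])
i=camera_info("wrist");im=camera("wrist");np.savez("w4.npz",**i)
u=proj(i,[.5341,.1067,.0665]);print(u)
x0,y0=int(u[0])-100,max(int(u[1])-90,0);print(x0,y0)
cv2.imwrite("pics/w4.png",cv2.resize(im[y0:y0+200,x0:x0+200,::-1],None,fx=3,fy=3,interpolation=2))
E
```

```text
[0.55297743 0.1459711  0.17333788] 0.36599310235301735 -0.4394776944585074 0.03517236321603415
[322.31195966 175.67433566]
222 85
```

View pics/w4.png

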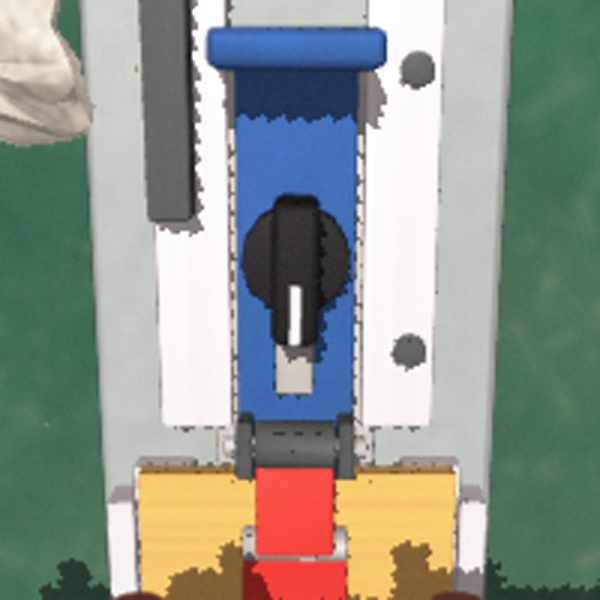

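The picture shows the clip home: the red jaw over the plate (295,520), the knob bar from (297,200) to (294,345), almost aligned with the clip, and the keeper end at (170,220) beside the axis. I'll go down on the knob.

step_arm:
  increments:
    - [[-0.9,-2,0],[0,0,0]]
    - [[-1.8,-4,-1],[0,0,0]]
    - [[-1.8,-4,-4],[0,0,0]]
    - [[-1.8,-4,-7],[0,0,0]]
    - [[-1.8,-4,-9.3],[0,0,0]]
    - [[-1.8,-4,-10.4],[0,0,0]]
    - [[-1.8,-4,-10.8],[0,0,0]]
    - [[-1.8,-4,-10.8],[0,0,0]]

```text
clock: 6.22
ee_pos: [0.5334, 0.1031, 0.0642]
eef_rot: [1.686, -2.649, -0.001]
ft_force: [0.1, -0.7, 0.6]
width: 0.0353
gripper_force: 0.0
```

step_arm:
  increments:
    - [[0,0,0],[0,0,0]]
    - [[0,0,0],[0,0,0]]
    - [[0,0,0],[0,0,0]]
    - [[0,0,0],[0,0,0]]
    - [[0,0,0],[0,0,0]]
    - [[0,0,0],[0,0,0]]
  fingers: 0

```text
clock: 6.72
ee_pos: [0.5343, 0.104, 0.0656]
eef_rot: [-1.687, 2.649, -0.0]
ft_force: [-1.4, 0.2, 5.0]
width: 0.0096
gripper_force: 30.0
```

step_arm:
  increments:
    - [[0.14,0.31,0],[0,0,0]]
    - [[0.14,0.31,0],[0,0,-5]]
    - [[0.14,0.31,0],[0,0,-10]]
    - [[0.14,0.31,0],[0,0,-15]]
    - [[0.14,0.31,0],[0,0,-20]]
    - [[0.14,0.31,0],[0,0,-25]]
    - [[0.14,0.31,0],[0,0,-30]]
    - [[0.14,0.31,0],[0,0,-35]]
    - [[0.14,0.31,0],[0,0,-40]]
    - [[0.14,0.31,0],[0,0,-45]]

```text
clock: 7.55
ee_pos: [0.5327, 0.1062, 0.0655]
eef_rot: [0.539, -3.09, 0.001]
ft_force: [-8.2, -2.4, 14.0]
width: 0.0097
gripper_force: 30.0
```

step_arm:
  increments:
    - [[0,0,0],[0,0,-5]]
    - [[0,0,0],[0,0,-10]]
    - [[0,0,0],[0,0,-15]]
    - [[0,0,0],[0,0,-20]]
    - [[0,0,0],[0,0,-25]]
    - [[0,0,0],[0,0,-30]]
    - [[0,0,0],[0,0,-35]]
    - [[0,0,0],[0,0,-40]]
    - [[0,0,0],[0,0,-45]]
    - [[0,0,0],[0,0,-46]]
    - [[0,0,0],[0,0,-46]]

```text
clock: 8.47
ee_pos: [0.5336, 0.1081, 0.0653]
eef_rot: [-0.708, -3.057, -0.001]
ft_force: [-5.6, 5.3, 8.3]
width: 0.01
gripper_force: 30.0
```

```bash
python3 - <<'E'
from h import *
s=read_state();p=s['ee_pos'];c,q=np.cos(np.radians(65)),np.sin(np.radians(65));print(p,p[0]*c+p[1]*q,-p[0]*q+p[1]*c,s['moment'],s['ft_force'],np.degrees(np.arctan2(*R.from_rotvec(s['eef_rot']).as_matrix()[[1,0],1])))
E
```

```text
[0.53356331 0.10812539 0.06532038] 0.3234884787098219 -0.4378768150942198 [1.22307026 1.18571558 0.27431352] [-5.60400095  5.25302504  8.28865965] 63.934207017993685
```

step_arm:
  increments:
    - [[0,0,0],[0,0,0]]
    - [[0,0,0],[0,0,0]]
    - [[0,0,0],[0,0,0]]
    - [[0,0,0.5],[0,0,0]]
    - [[0,0,2],[0,0,0]]
    - [[0,0,5],[0,0,0]]
    - [[0,0,9],[0,0,0]]
    - [[0,0,13],[0,0,0]]
    - [[2,-1,15],[0,0,0]]
    - [[5,-2.4,15],[0,0,0]]
    - [[5,-2.4,15],[0,0,0]]
    - [[5,-2.4,15],[0,0,0]]
  fingers: 0.28

```text
clock: 9.47
ee_pos: [0.5871, 0.082, 0.2153]
eef_rot: [0.709, 3.059, 0.0]
ft_force: [-0.0, 0.7, 0.3]
width: 0.0245
gripper_force: 0.0
```

```bash
python3 - <<'E'
from h import *
s=read_state();print(s['ee_pos'],s['ft_force'],s['width'])
i=camera_info("wrist");im=camera("wrist")
u=proj(i,[.535,.107,.0665]).astype(int);print(u)
x0,y0=max(u[0]-130,0),max(u[1]-100,0)
cv2.imwrite("pics/w5.png",cv2.resize(im[y0:y0+200,x0:x0+260,::-1],None,fx=3,fy=3,interpolation=2))
E
```

```text
[0.58705365 0.08198465 0.215345  ] [-0.01032541  0.73269225  0.32124882] 0.024453007745827537
[319 145]
```

View pics/w5.png

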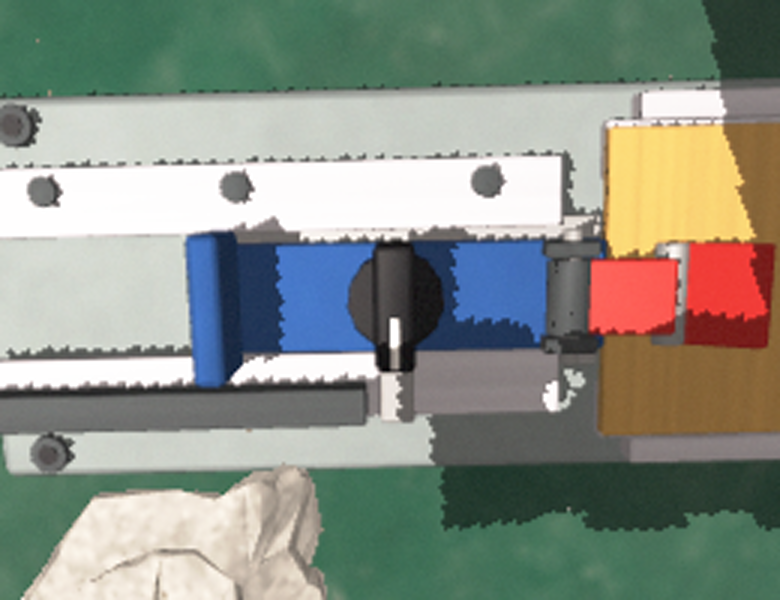

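The picture shows the knob bar across the clip, with its white line pointing to -y (395,345). The tongue (395,395) sits in front of the keeper's end (365,405), the jaw is on the plate (680,295), and the plate is still seated. The job is done and the arm is clear.

```bash
python3 -c "
from rig import *
print(finish_job())"
```

```text
the job is handed in; nothing more can be done
None
```

The clip is fully home with its red jaw over the brass plate, the knob is turned a quarter turn clockwise with its tongue in front of the keeper wall, the plate is still seated, and the job was handed in after about 9.5 s of robot time with the arm clear.

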